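# Slide the top-heavy crate into its corner stop

## Task

Push the wooden crate across the bench into its parking corner, so that the skid under it sits snug and square against both wooden battens there. It is heavy and tips easily, so push low, on the edges of the skid only, not on the crate itself; keep the skid flat on the bench, never lifting it, and leave everything else where it stands.

Things in the scene. Friction and masses are not known exactly. Their poses are not given: they have to be found in the camera images.
- skid: Loose flat wooden skid, 140 x 140 mm, 36 mm high, carrying the crate fixed to it (together 0.75 to 1 kg; a push takes 3 to 8 N). Origin: centre of its underside. Its x axis points to the side that belongs against the back batten (roughly away from the robot), y to the side that belongs against the left batten, z up.
- crate: Closed slatted crate, 94 x 94 mm, 130 mm high, nailed on the skid flush with its +x and +y edges, top 166 mm above the bench. It leaves a bare ledge 46 mm wide, 36 mm high, along the skid's -x edge (facing the robot) and -y edge (right): push on these ledges' edge faces; pushed near its top, it tips. Origin: centre of the crate's underside.
- skid_near (a point): Point on the skid's -x edge face (towards the robot), 18 mm up, 15 mm to the +y side of the face's middle: level with the centre of mass, which lies 15 mm to +x and +y of the skid's centre. A push here along x slides it to the back batten; a narrow push off this line turns it, two fingertips spread to both sides keep it straight.
- skid_right (a point): Point on the skid's -y edge face (right), 18 mm up, 15 mm to the +x side of the face's middle, in line with the centre of mass. A push here along y slides it to the left batten.
- skid_corner (a point): The skid's lower far-left corner (+70, +70, 0 mm in the skid's frame), which belongs in the inner corner of the stop.
- corner_stop: Two wooden battens, waxed smooth (slippery), fixed to the bench at right angles, 24 mm thick, 30 mm high, 200 mm long inside. Origin: their inner corner at bench height. The back batten's inner face is at x = 0 of this frame and runs to -y (right), the left one's at y = 0 and runs to -x (to the robot); the parking place has x and y negative. Rigid.
- tin_small: Bystander, leave it alone: lidded candle tin, 67 mm across, 46 mm high, at the front of the bench, left of the work. Origin: centre of its underside.
- tin_back: Bystander, leave it alone: second lidded candle tin, 67 mm across, 46 mm high, behind the corner stop. Origin: centre of its underside.
- spray: Bystander, leave it alone: spray bottle, 66 x 91 x 205 mm high, right of the work. Origin: centre of its underside.
- dropper: Bystander, leave it alone: dropper bottle with a black top, 44 mm across, 125 mm high, right of the work. Origin: centre of its underside.
- brush_tin: Bystander, leave it alone: dark paint tin with a brush stuck in it, 105 mm across, 221 mm high overall, behind the corner stop. Origin: centre of its underside.

How it is judged:
At the end, for the whole second after the job is handed in: The skid's far-left corner is within 8 mm of both battens' inner faces, the skid is square to them within 0.06 rad (about 3 degrees), flat on the bench and at rest (x of skid_corner in the frame of corner_stop between -0.008 and 0.006 m and y of skid_corner in the frame of corner_stop between -0.008 and 0.006 m and angle between the x axis of skid and the x axis of corner_stop, either way round below 0.06 rad and angle between skid's own z axis and vertical below 0.03 rad and height (world z) of skid below 0.004 m and linear speed of skid below 0.01 m/s); the robot touches nothing.
It fails at once if the crate and its skid tip (angle between skid's own z axis and vertical above 0.1 rad).
It fails at once if the skid is lifted off the bench (height (world z) of skid above 0.012 m).
It fails at once if the robot pushes on the crate itself instead of the skid (contact force between any of the arm, the fingers and crate above 4 N).
It fails at once if a bystander is shifted or knocked over (distance of any of tin_small, tin_back, spray, dropper, brush_tin from where it was at the start of the episode above 0.025 m or angle between any of tin_small, tin_back, spray, dropper, brush_tin's own z axis and vertical above 0.3 rad).
It also fails if it takes over 64 s, if anything falls off the work surface, if the arm or the gripper's body presses on something with over 40 N, if the wrist force passes 120 N, or if a joint passes its speed limit or range.

## Robot

A 7-joint arm with a two-finger parallel gripper is mounted at the origin on a cart in front of the work surface, level with it; the furniture and walls round the work are solid. World frame = base frame: x ahead of the robot, y to its left, z up, the work surface at z = 0. Lengths are in m, angles in rad, forces in N, time in s.
With the tool pointing down it reaches from about 0.35 to 0.9 m from the base axis. Payload 8.1 kg.
Tool frame: the origin (TCP) lies on the centre line of the jaws, within the pads' length; the fingertips stand 19 mm ahead of it and the grasp point (between the pads) is the TCP (arm.tip_reach is the distance from the TCP to the fingertips, in m); z points along the fingers, y is the line along which they close (so a half turn about z gives the same grasp; the last joint's range is limited). The gripper opens to 92 mm and grips with 3 to 60 N. Pads are 19 mm wide; open, the fingers measure 130 mm over their backs; the gripper's body (75 mm by 190 mm) begins 47 mm behind the grasp point.
Start: joints at [-1.337, 0.434, 0.025, 1.573, -0.012, 1.134, -0.075], TCP at [0.207, 0.59, 0.246] pointing down, gripper open.
Joint ranges: [-2.62, 2.62], [-0.44, 2.09], [-1.27, 1.32], [0.08, 2.57], [-1.32, 4.46], [0.12, 2], [-2.74, 2.74]. Speed limits (rad/s): [2.22, 2.22, 3.01, 3.01, 3.14, 3.14, 3.14].

## Interface

Orientations are given as a rotation vector (axis times angle).
In Python, from cell import arm gives the robot as it stands.
- The arm moves only by the tool arm_command, never from a script. Its argument "targets" is a list that holds one entry, the list of rows, each a list of 6 numbers: the shift along the tool's x, y, z in m, then the turn, a rotation vector about the tool's x, y, z in rad. A call has 1 to 10 rows; each row shifts and turns the commanded pose from where the row before left it, along the tool's axes as they then stand; what a row does not reach is not made up. A row lasts 1/8 s, in which the tool goes at most 62.5 mm and 10.7 degrees, less where a joint would pass 70% of its speed; a pose out of reach is approached as far as the arm can. A call with a gripper value outside its range is refused whole. "jaw" is the finger opening in m, from 0 to 0.0918, set as the call begins (left out, the last holds). The fingers move at their own pace and stop on an object; "newtons" is the grip in N (left out, the last holds). Time passes only in rows, so rows that do not move let the fingers close. It gives the time, the measured TCP pose, the force, the opening and the grip force at its end, in the units of the state.
- arm.observe(): the state, without advancing time (a new reading comes with each control period).
- arm.get_image(name): name is "scene" or "top" or "wrist"; returns a dict with "pixels" (400x640x3 uint8, red, green, blue), "z_map" (400x640 float32, m along the optical axis (not along the pixel's ray), 0 where there is no reading), "fx", "fy", "cx", "cy" (pixels), "xyz" and "rotation" of the camera in the world; the wrist camera has in their place "T_tool_cam" (4x4, takes a point from camera to tool coordinates, whose origin is the TCP and whose axes are the flange's). Camera axes: x right, y down, z forward; pixel columns grow to the right and rows downward; lengths in m; the calibration is good to about 2 mm. A picture is of the moment at which its call begins: read the wrist's pose just before it.
- arm.sign_off(): hands the job in; it is judged then, once.
The state is a dict: "clock": time; "joints": joint angles; "dq": joint speeds; "joint_efforts": joint torques, N m; "position": TCP position; "ee_rot": TCP orientation; "force": force on the tool from outside, world axes, zero at the start; "ft_torque": the same for the moment, N m; "width": opening from 0.0 (shut) to 1.0 (fully open); "gripper_force": force on a finger pad.
Only numpy, scipy, OpenCV 4.12 (cv2) and the standard library are available. Lean on these libraries where they do the work, as an engineer would, in place of code of your own. Each camera call takes 0.05 s, during which the arm holds its last target. There are 200 camera calls.

## Working session

There is one attempt and no reset: what is moved stays moved. The work goes in short steps, Python scripts to look and compute and a tool call to move; the robot and the scene stay as the last step left them, time stands still between calls to the robot, and variables do not carry over. Pictures are saved under pics/ and viewed, at most 10 in all, crops included, and the job is handed in when it is done.

Besides the shell and the picture viewer there is one more tool, called after "Request:" by a JSON object that holds its "name" and its "arguments", one argument or row to a line. arm_command: Moves the arm, as the interface text tells. Its arguments: {"type":"object","properties":{"targets":{"type":"array","items":{"type":"array","items":{"type":"array","items":{"type":"number"}}}},"jaw":{"type":"number"},"newtons":{"type":"number"}},"required":["targets"]}

```bash
mkdir -p pics; ls; cat > h.py <<'E'
import numpy as np,cv2
from cell import arm
def get(n,fn=None):
    d=arm.get_image(n)
    if fn: cv2.imwrite('pics/'+fn,d['pixels'][:,:,::-1])
    return d
def cloud(d):
    z=d['z_map'];v,u=np.mgrid[:400,:640]
    p=np.stack([(u-d['cx'])/d['fx']*z,(v-d['cy'])/d['fy']*z,z],-1)
    R=np.array(d['rotation'])
    if R.shape!=(3,3): R=cv2.Rodrigues(R.astype(float))[0]
    return p@R.T+np.array(d['xyz'])
E
python3 - <<'E'
from h import *
s=arm.observe();print(s)
for n in('top','scene'):
    d=get(n,n+'1.png');print(n,d['xyz'],d['rotation'],d['fx'],d['cx'],d['cy'])
    np.save(n+'.npy',cloud(d))
E
```

```text
pics
{'clock': 0.0, 'joints': array([-1.33660975,  0.43523085,  0.02500324,  1.57412185, -0.01160205,
        1.1339918 , -0.07511447]), 'dq': array([ 9.58349509e-04,  1.13576195e-03, -6.95946441e-04, -2.34138299e-04,
       -1.92752006e-03,  6.94841052e-05, -2.35346347e-04]), 'joint_efforts': array([-2.55405184e-04, -6.67836142e+01,  9.85257849e-01, -3.14468765e+01,
       -6.04210887e-02,  4.27456037e-02,  2.06310588e-04]), 'position': array([0.20644044, 0.58939898, 0.24493084]), 'ee_rot': array([-5.26682015e-01, -3.09701306e+00,  2.51738978e-03]), 'force': array([-0.66937303,  0.28737097, -0.02794684]), 'ft_torque': array([-0.025814  , -0.02586436, -0.00813788]), 'gripper_force': 0.0, 'width': 0.996426015672109}
top [ 0.51745245 -0.00247058  1.2673294 ] [-2.22289845  2.16910498 -0.06572148] 449.1199235046574 318.99555677121475 189.17356464166178
scene [1.72917563 0.3895352  0.94712851] [-1.4239239  -1.97112609  0.98984185] 488.8240571636467 327.5243675011547 194.34766858573207
```

View pics/top1.png

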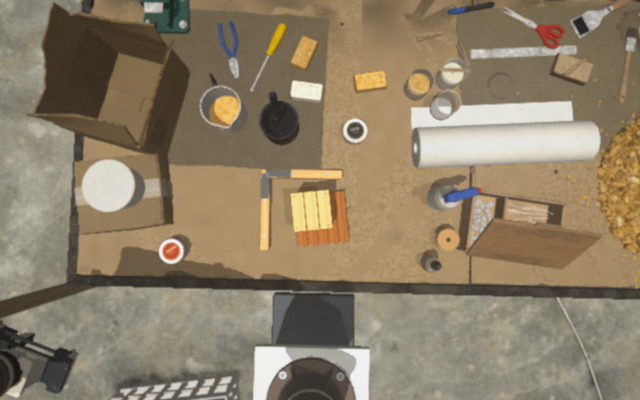

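View pics/scene1.png

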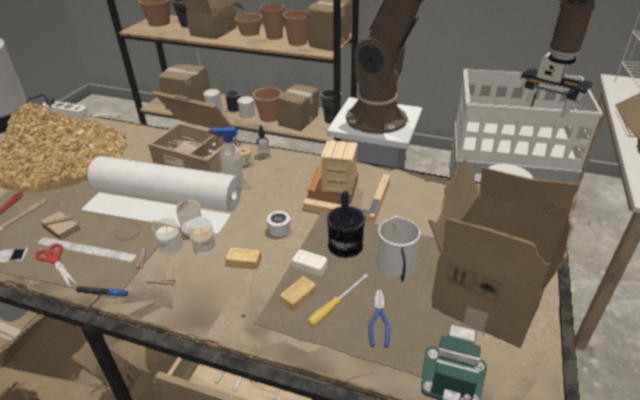

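The top view shows the skid (red boards) at px (320,217) with the crate at (311,211). The back batten lies along v≈173 (u 262–342) and the left batten along u≈265 (v 172–249). A tin sits at (171,250), and the spray and dropper are far to the right.

```bash
cat >> h.py <<'E'
def rect(m,P):
    q=P[m][:,:2].astype(np.float32)
    (c,s,a)=cv2.minAreaRect(q*1000); b=cv2.boxPoints((c,s,a)); return np.round(b,1),np.round(s,1),round(a,2)
def big(m):
    n,l,st,_=cv2.connectedComponentsWithStats(m.astype(np.uint8),connectivity=4)
    return l==1+np.argmax(st[1:,4])
def measure(d,box=(170,265,250,365)):
    """top view: cast rays onto planes at known heights"""
    hsv=cv2.cvtColor(d['pixels'],cv2.COLOR_RGB2HSV);P=cloud(d)
    r=np.zeros((400,640),bool);r[box[0]:box[1],box[2]:box[3]]=1
    return hsv,P,r
E
python3 - <<'E'
from h import *
d=get('top');hsv,P,r=measure(d);z=P[...,2]
print('bench z',np.median(z[255:265,280:340]))
for nm,m in (('crate',r&(z>.15)&(z<.18)),('skid',r&(z>.026)&(z<.045)&(np.arange(640)>285)&(np.arange(400)[:,None]>182)),
 ('back',r&(z>.02)&(z<.04)&(np.arange(400)[:,None]<180)),('left',r&(z>.02)&(z<.04)&(np.arange(640)<275)&(np.arange(400)[:,None]>180))):
    m=big(m);print(nm,m.sum(),np.median(z[m]),*rect(m,P))
for px in((180,295),(240,340),(210,345),(210,265),(172,300)): print(px,hsv[px],P[px])
im=cv2.resize(d['pixels'][160:265,240:370,::-1],None,fx=5,fy=5,interpolation=cv2.INTER_CUBIC);cv2.imwrite('pics/crop1.png',im)
E
```

```text
bench z -0.0008266848092639556
crate 1460 0.16468027964890752 [[472.3  53. ]
 [484.  -40.2]
 [577.4 -28.5]
 [565.7  64.7]] [94.1 93.9] 7.13
skid 1286 0.03487746443778328 [[426.5  47.6]
 [443.7 -91.3]
 [582.6 -74.1]
 [565.4  64.8]] [139.9 139.9] 7.06
back 717 0.029068211466984906 [[609.1 153.1]
 [615.5 -68.4]
 [641.  -67.7]
 [634.6 153.8]] [ 25.5 221.6] 1.66
left 622 0.02924905244371534 [[414.4 153. ]
 [414.7 128.6]
 [604.8 130.5]
 [604.6 155. ]] [190.1  24.4] 0.6
(180, 295) [ 17  97 171] [ 0.61132948  0.06041707 -0.00137115]
(240, 340) [ 13 174 202] [ 0.44736209 -0.06876246  0.03428048]
(210, 345) [ 14 159 165] [ 5.29930483e-01 -8.28518059e-02  3.00701740e-04]
(210, 265) [ 22 114 245] [0.52426391 0.13890898 0.03137791]
(172, 300) [ 19 128 241] [0.63143091 0.04561798 0.0309045 ]
```

View pics/crop1.png

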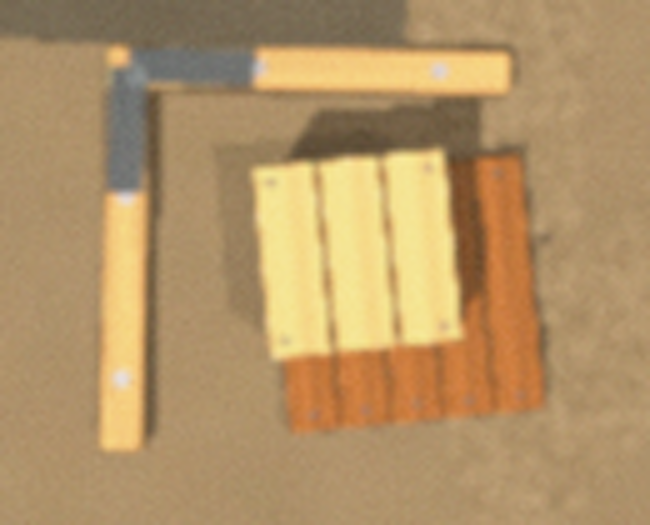

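The crop confirms the fit: the crate and skid measure 94×94 and 140×140 mm as given, with yaw +7.1°. The stop's inner corner is at about (0.610, 0.130), yaw about +1.3°. I'll push +x first, with the fingers spread along y and aligned to the battens.

Request:
{"name": "arm_command", "arguments": {
  "targets": [
    [[0,0,-0.01,0,0,-0.18],[0,0,-0.01,0,0,-0.18],[-0.034,-0.05,0,0,0,0],[-0.034,-0.05,0,0,0,0],[-0.034,-0.05,0,0,0,0],[-0.034,-0.05,0,0,0,0],[-0.034,-0.05,0,0,0,0],[0,-0.05,0,0,0,0],[0,-0.05,0,0,0,0],[0,-0.05,0,0,0,0]]
  ],
  "jaw": 0.06
}}

```text
clock: 1.4
position: [0.3856, 0.1921, 0.2656]
ee_rot: [0.036, -3.141, 0.0]
force: [0.6, 0.1, -0.8]
width: 0.655
gripper_force: 0.0
```

```bash
cat > st.py <<'E'
from h import *
s=arm.observe();R=cv2.Rodrigues(np.array(s['ee_rot']))[0]
print(s['clock'],s['position'].round(4),'F',s['force'].round(1),'yaw_y',np.degrees(np.arctan2(R[1,1],R[0,1])).round(2),'z',R[:,2].round(4),'w',s['width'],'j',s['joints'].round(2))
E
python3 st.py; python3 -c "
from h import *
print(arm.get_image('wrist')['T_tool_cam'])"
```

```text
1.4 [0.3856 0.1921 0.2656] F [ 0.6  0.1 -0.8] yaw_y 91.3 z [-1.e-04 -0.e+00 -1.e+00] w 0.6553431574310784 j [-0.69  0.09  0.12  1.99 -0.01  1.06  1.02]
[[ 8.78026125e-04 -9.64732086e-01 -2.63232277e-01  7.16768833e-02]
 [ 9.99998374e-01  1.26175693e-03 -1.28872001e-03 -1.18451372e-05]
 [ 1.57540469e-03 -2.63230718e-01  9.64731625e-01 -1.38354121e-01]
 [ 0.00000000e+00  0.00000000e+00  0.00000000e+00  1.00000000e+00]]
```

Request:
{"name": "arm_command", "arguments": {
  "targets": [
    [[0,-0.05,0,0,0,0],[0,-0.05,0,0,0,0],[0,-0.05,0,0,0,0],[0,-0.049,0,0,0,0],[0,0,0.05,0,0,0],[0,0,0.05,0,0,0],[0,0,0.05,0,0,0],[0,0,0.05,0,0,0],[0,0,0.037,0,0,0],[0,0,0,0,0,0]]
  ]
}}

```text
clock: 2.7
position: [0.3886, -0.0052, 0.027]
ee_rot: [0.036, -3.136, 0.001]
force: [-0.6, -0.4, 0.3]
width: 0.654
gripper_force: 0.0
```

```bash
python3 st.py
```

```text
2.7 [ 0.3886 -0.0052  0.027 ] F [-0.6 -0.4  0.3] yaw_y 91.3 z [-5.3e-03 -8.0e-04 -1.0e+00] w 0.6538375024673677 j [-0.3   0.44  0.22  2.36 -0.26  0.37  1.74]
```

Request:
{"name": "arm_command", "arguments": {
  "targets": [
    [[-0.008,0,0,0,0,0],[-0.008,0,0,0,0,0],[-0.005,0,0,0,0,0],[-0.005,0,0,0,0,0],[-0.005,0,0,0,0,0],[-0.005,0,0,0,0,0],[-0.005,0,0,0,0,0],[-0.005,0,0,0,0,0],[-0.004,0,0,0,0,0],[0,0,0,0,0,0]]
  ]
}}

```text
clock: 3.95
position: [0.4393, -0.0035, 0.0284]
ee_rot: [0.038, -3.139, -0.001]
force: [-4.2, 2.4, -0.6]
width: 0.655
gripper_force: 1.7
```

```bash
cat > m.py <<'E'
from h import *
d=get('top');hsv,P,r=measure(d);z=P[...,2]
m=big(r&(z>.15)&(z<.18));b,s,a=rect(m,P);print('crate',b.tolist(),s,a)
print('d far-left from back/left faces: use crate corner')
import itertools
E
python3 st.py; python3 m.py
```

```text
3.95 [ 0.4393 -0.0035  0.0284] F [-4.2  2.4 -0.6] yaw_y 91.37 z [-2.3e-03  3.0e-04 -1.0e+00] w 0.6552540902721685 j [-0.29  0.48  0.23  2.24 -0.25  0.44  1.74]
crate [[493.5, 49.79999923706055], [495.70001220703125, -41.5], [587.4000244140625, -39.29999923706055], [585.2000122070312, 52.0]] [91.7 91.3] 1.4
d far-left from back/left faces: use crate corner
```

Request:
{"name": "arm_command", "arguments": {
  "targets": [
    [[-0.005,0,0,0,0,0],[-0.005,0,0,0,0,0],[-0.005,0,0,0,0,0],[-0.003,0,0,0,0,0],[-0.002,0,0,0,0,0],[0,0,0,0,0,0]]
  ]
}}

```text
clock: 4.75
position: [0.4605, -0.0035, 0.0287]
ee_rot: [-0.036, 3.141, -0.0]
force: [-3.1, -0.2, -1.8]
width: 0.657
gripper_force: 1.4
```

Request:
{"name": "arm_command", "arguments": {
  "targets": [
    [[-0.002,0,0,0,0,0],[-0.001,0,0,0,0,0],[0,0,0,0,0,0]]
  ]
}}

```text
clock: 5.12
position: [0.4635, -0.0033, 0.0287]
ee_rot: [-0.036, 3.141, 0.0]
force: [-3.0, -0.2, -1.6]
width: 0.655
gripper_force: 1.6
```

```bash
python3 st.py; python3 m.py
```

```text
5.125 [ 0.4635 -0.0033  0.0287] F [-3.  -0.2 -1.6] yaw_y 91.33 z [ 3.e-04  0.e+00 -1.e+00] w 0.6546988476711995 j [-0.29  0.51  0.23  2.19 -0.25  0.47  1.74]
crate [[518.0, 50.20000076293945], [520.2000122070312, -43.400001525878906], [611.5999755859375, -41.20000076293945], [609.2999877929688, 52.400001525878906]] [91.4 93.6] 1.39
d far-left from back/left faces: use crate corner
```

Request:
{"name": "arm_command", "arguments": {
  "targets": [
    [[-0.001,0,0,0,0,0],[-0.001,0,0,0,0,0],[0,0,0,0,0,0]]
  ]
}}

```text
clock: 5.55
position: [0.4652, -0.0033, 0.0287]
ee_rot: [0.036, -3.141, -0.0]
force: [-4.2, 0.2, 0.7]
width: 0.652
gripper_force: 2.2
```

Request:
{"name": "arm_command", "arguments": {
  "targets": [
    [[-0.001,0,0,0,0,0],[-0.001,0,0,0,0,0],[0,0,0,0,0,0]]
  ]
}}

```text
clock: 5.92
position: [0.4671, -0.0032, 0.0287]
ee_rot: [0.036, -3.141, -0.0]
force: [-5.0, -0.4, 1.7]
width: 0.653
gripper_force: 2.5
```

Request:
{"name": "arm_command", "arguments": {
  "targets": [
    [[-0.001,0,0,0,0,0],[-0.001,0,0,0,0,0],[0,0,0,0,0,0]]
  ]
}}

```text
clock: 6.3
position: [0.4672, -0.0032, 0.0285]
ee_rot: [0.036, -3.138, -0.0]
force: [-10.6, -0.0, 7.1]
width: 0.654
gripper_force: 5.4
```

```bash
python3 st.py; python3 m.py; python3 - <<'E'
from h import *
d=get('top','t2.png');im=cv2.resize(d['pixels'][160:265,240:370,::-1],None,fx=5,fy=5,interpolation=cv2.INTER_CUBIC);cv2.imwrite('pics/crop2.png',im)
E
```

```text
6.3 [ 0.4672 -0.0032  0.0285] F [-10.6  -0.    7.1] yaw_y 91.32 z [-3.8e-03  3.0e-04 -1.0e+00] w 0.654133855918575 j [-0.28  0.51  0.23  2.18 -0.25  0.48  1.74]
crate [[520.4000244140625, 50.29999923706055], [522.5999755859375, -43.29999923706055], [616.2000122070312, -41.099998474121094], [614.0, 52.5]] [93.6 93.6] 1.35
d far-left from back/left faces: use crate corner
```

View pics/crop2.png

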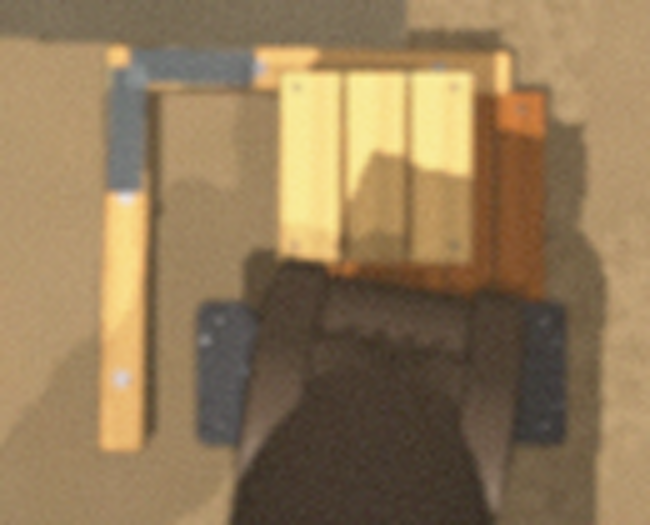

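The picture shows the crate square, with its far face along the back batten (v≈70), and the force rise confirms contact. I'll retreat and lift, then check the clearance to the spray and dropper.

Request:
{"name": "arm_command", "arguments": {
  "targets": [
    [[0.02,0,0,0,0,0],[0.03,0,0,0,0,0],[0,0,-0.05,0,0,0],[0,0,-0.05,0,0,0],[0,0,-0.05,0,0,0],[0,0,-0.05,0,0,0],[0,0,-0.05,0,0,0],[0,-0.05,0,0,0,0],[0,-0.05,0,0,0,0],[0,-0.05,0,0,0,0]]
  ]
}}

```text
clock: 7.65
position: [0.4242, -0.156, 0.2799]
ee_rot: [-0.038, 3.137, -0.001]
force: [1.1, 0.2, -0.4]
width: 0.655
gripper_force: 0.0
```

```bash
python3 st.py; python3 - <<'E'
from h import *
P=np.load('top.npy')
for z0,z1 in((.05,.12),(.12,.3)):
  m=(P[...,2]>z0)&(P[...,2]<z1)&(P[...,1]<-.12)&(P[...,1]>-.36)&(P[...,0]>.25)&(P[...,0]<.75)
  q=P[m];print(z0,m.sum(),q.min(0),q.max(0))
P=cloud(get('top'));v,u=np.arange(400)[:,None],np.arange(640)
for nm,m in(('back',(v>160)&(v<182)&(u>250)&(u<350)&(P[...,2]>.02)&(P[...,2]<.034)),('skid/ledge',(P[...,2]>.025)&(P[...,2]<.045)&(u>285)&(u<370)&(v>182)&(v<240))):
  if m.sum()>20:print(nm,*rect(big(m),P))
E
python3 m.py
```

```text
7.65 [ 0.4242 -0.156   0.2799] F [ 1.1  0.2 -0.4] yaw_y 91.38 z [ 4.5e-03 -6.0e-04 -1.0e+00] w 0.655127594537376 j [-0.26  0.11  0.55  1.96 -0.06  1.09  1.92]
0.05 2150 [ 0.36990081 -0.35994453  0.05000303] [ 0.74996469 -0.12452126  0.11995296]
0.12 476 [ 0.38517639 -0.35977423  0.12002607] [ 0.69921552 -0.30468611  0.20674523]
back [[603.6 153.5]
 [609.2 -68.8]
 [643.3 -67.9]
 [637.8 154.3]] [ 34.2 222.3] 1.43
skid/ledge [[474.4  49.7]
 [477.5 -90.7]
 [604.1 -87.9]
 [601.   52.5]] [126.6 140.5] 1.28
crate [[520.4000244140625, 50.400001525878906], [522.5999755859375, -43.29999923706055], [616.4000244140625, -41.099998474121094], [614.2000122070312, 52.5]] [93.9 93.7] 1.33
d far-left from back/left faces: use crate corner
```

Request:
{"name": "arm_command", "arguments": {
  "targets": [
    [[0,0,0,0,0,0.1745],[0,0,0,0,0,0.1745],[0,0,0,0,0,0.1745],[0,0,0,0,0,0.1745],[0,0,0,0,0,0.1745],[0,0,0,0,0,0.1745],[0,0,0,0,0,0.1745],[0,0,0,0,0,0.1745],[0,0,0,0,0,0.1745],[0,0,0,0,0,0]]
  ]
}}

```text
clock: 9.0
position: [0.4238, -0.154, 0.2792]
ee_rot: [2.192, 2.248, 0.002]
force: [-0.8, -0.4, -0.6]
width: 0.656
gripper_force: 0.0
```

Request:
{"name": "arm_command", "arguments": {
  "targets": [
    [[0,0.045,0,0,0,0],[0.014,0.045,0,0,0,0],[0.014,0.04,0,0,0,0],[0,0,0,0,0.175,0],[0,0,0,0,0.175,0],[0,0,0,0,0,0]]
  ]
}}

```text
clock: 9.75
position: [0.5516, -0.1279, 0.2779]
ee_rot: [-2.01, -2.05, -0.355]
force: [0.2, -0.8, -0.0]
width: 0.658
gripper_force: 0.0
```

```bash
python3 st.py
```

```text
9.75 [ 0.5516 -0.1279  0.2779] F [ 0.2 -0.8 -0. ] yaw_y 1.11 z [-0.0062  0.3422 -0.9396] w 0.6575575654313268 j [-0.08  0.43  0.6   1.64 -0.55  1.36  0.69]
```

Request:
{"name": "arm_command", "arguments": {
  "targets": [
    [[-0.0143,0,0.0393,0,0,0],[-0.0143,0,0.0393,0,0,0],[-0.0143,0,0.0393,0,0,0],[-0.0143,0,0.0393,0,0,0],[-0.0143,0,0.0393,0,0,0],[-0.0137,0,0.0376,0,0,0],[0,0,0,0,0,0]]
  ]
}}

```text
clock: 10.62
position: [0.5509, -0.1211, 0.0276]
ee_rot: [-1.999, -2.055, -0.35]
force: [-0.1, -0.1, 0.4]
width: 0.654
gripper_force: 0.0
```

```bash
python3 st.py
```

```text
10.625 [ 0.5509 -0.1211  0.0276] F [-0.1 -0.1  0.4] yaw_y 1.61 z [-0.013   0.3432 -0.9392] w 0.6536713492842594 j [ 0.02  0.73  0.45  1.86 -0.78  0.94  1.  ]
```

Request:
{"name": "arm_command", "arguments": {
  "targets": [
    [[0.0075,0,0.0027,0,0,0],[0.0047,0,0.0017,0,0,0],[0.0047,0,0.0017,0,0,0],[0.0047,0,0.0017,0,0,0],[0.0047,0,0.0017,0,0,0],[0.0047,0,0.0017,0,0,0],[0.0047,0,0.0017,0,0,0],[0.0047,0,0.0017,0,0,0],[0.0047,0,0.0017,0,0,0],[0,0,0,0,0,0]]
  ]
}}

```text
clock: 11.88
position: [0.5521, -0.0765, 0.0309]
ee_rot: [-2.009, -2.055, -0.356]
force: [0.2, -3.3, 2.8]
width: 0.655
gripper_force: 2.2
```

```bash
python3 st.py; python3 m.py
```

```text
11.875 [ 0.5521 -0.0765  0.0309] F [ 0.2 -3.3  2.8] yaw_y 1.28 z [-0.0048  0.3405 -0.9402] w 0.654957912244289 j [-0.05  0.7   0.44  1.9  -0.81  0.9   0.95]
crate [[519.7000122070312, 80.0999984741211], [521.9000244140625, -11.300000190734863], [615.9000244140625, -9.0], [613.7000122070312, 82.4000015258789]] [94.1 91.4] 1.4
d far-left from back/left faces: use crate corner
```

Request:
{"name": "arm_command", "arguments": {
  "targets": [
    [[0.0047,0,0.0018,0,0,0],[0.0047,0,0.0018,0,0,0],[0.0047,0,0.0018,0,0,0],[0.0047,0,0.0018,0,0,0],[0.0047,0,0.0018,0,0,0],[0.0047,0,0.0018,0,0,0],[0.0047,0,0.0018,0,0,0],[0.0047,0,0.0018,0,0,0],[0,0,0,0,0,0]]
  ]
}}

```text
clock: 13.05
position: [0.5509, -0.0356, 0.0299]
ee_rot: [-2.008, -2.055, -0.356]
force: [1.0, -3.9, 3.4]
width: 0.656
gripper_force: 2.1
```

```bash
python3 st.py; python3 m.py
```

```text
13.05 [ 0.5509 -0.0356  0.0299] F [ 1.  -3.9  3.4] yaw_y 1.31 z [-0.0058  0.3414 -0.9399] w 0.6558301872100416 j [-0.11  0.68  0.42  1.94 -0.83  0.86  0.91]
crate [[518.7000122070312, 121.4000015258789], [520.9000244140625, 27.899999618530273], [614.7999877929688, 30.200000762939453], [612.5, 123.69999694824219]] [93.8 93.6] 1.4
d far-left from back/left faces: use crate corner
```

Crate left face is at y≈0.1225, about 8 mm to go.

Request:
{"name": "arm_command", "arguments": {
  "targets": [
    [[0.0028,0,0.001,0,0,0],[0.0019,0,0.0007,0,0,0],[0.0009,0,0.0003,0,0,0],[0,0,0,0,0,0]]
  ]
}}

```text
clock: 13.6
position: [0.5506, -0.0303, 0.0297]
ee_rot: [-2.008, -2.054, -0.355]
force: [0.4, -6.5, 4.0]
width: 0.651
gripper_force: 3.2
```

Request:
{"name": "arm_command", "arguments": {
  "targets": [
    [[0.0009,0,0.0003,0,0,0],[0.0009,0,0.0003,0,0,0],[0,0,0,0,0,0]]
  ]
}}

```text
clock: 13.98
position: [0.5505, -0.0283, 0.0297]
ee_rot: [-2.008, -2.054, -0.355]
force: [0.4, -6.2, 4.5]
width: 0.652
gripper_force: 3.2
```

Request:
{"name": "arm_command", "arguments": {
  "targets": [
    [[0.0009,0,0.0003,0,0,0],[0,0,0,0,0,0]]
  ]
}}

```text
clock: 14.22
position: [0.5505, -0.0279, 0.0297]
ee_rot: [-2.009, -2.054, -0.355]
force: [-0.0, -8.3, 5.3]
width: 0.654
gripper_force: 3.9
```

```bash
python3 m.py
```

```text
crate [[518.5, 129.1999969482422], [520.7999877929688, 35.29999923706055], [614.4000244140625, 37.599998474121094], [612.2000122070312, 131.5]] [93.7 94. ] 1.39
d far-left from back/left faces: use crate corner
```

Request:
{"name": "arm_command", "arguments": {
  "targets": [
    [[0.0009,0,0.0003,0,0,0],[0,0,0,0,0,0]]
  ]
}}

```text
clock: 14.52
position: [0.5505, -0.0278, 0.0298]
ee_rot: [-2.01, -2.054, -0.354]
force: [0.3, -10.3, 5.8]
width: 0.654
gripper_force: 4.9
```

Request:
{"name": "arm_command", "arguments": {
  "targets": [
    [[-0.015,0,-0.005,0,0,0],[-0.03,0,-0.011,0,0,0],[0.014,0,-0.039,0,0,0],[0.014,0,-0.039,0,0,0],[0.014,0,-0.039,0,0,0],[0.014,0,-0.039,0,0,0],[0.014,0,-0.039,0,0,0],[0,-0.045,0,0,0,0],[0,-0.045,0,0,0,0],[0,0,0,0,0,0]]
  ]
}}

```text
clock: 15.78
position: [0.4578, -0.0761, 0.2363]
ee_rot: [-2.005, -2.049, -0.355]
force: [1.9, 0.3, 0.5]
width: 0.654
gripper_force: 0.0
```

```bash
python3 m.py; python3 - <<'E'
from h import *
d=get('top','t3.png');P=cloud(d);z=P[...,2]
im=cv2.resize(d['pixels'][160:265,240:370,::-1],None,fx=5,fy=5,interpolation=cv2.INTER_CUBIC);cv2.imwrite('pics/crop3.png',im)
m=(z>.03)&(z<.05)&(P[...,0]<.6)&(P[...,0]>.46)&(P[...,1]<.125)&(P[...,1]>-.05);m=big(m);print(*rect(m,P))
P0=np.load('top.npy');v,u=np.mgrid[:400,:640]
dz=(abs(z-P0[...,2])>.02)&(z>0)&(P0[...,2]>0); print('changed',P[dz].min(0),P[dz].max(0))
E
```

```text
crate [[518.5, 129.0], [520.7999877929688, 35.29999923706055], [614.4000244140625, 37.599998474121094], [612.0999755859375, 131.3000030517578]] [93.6 93.8] 1.39
d far-left from back/left faces: use crate corner
[[472.5 123.5]
 [475.8 -10.7]
 [599.5  -7.7]
 [596.2 126.5]] [123.8 134.2] 1.4
changed [ 1.00293673e-02 -9.07849947e-01  2.18239414e-06] [1.1250349  0.62735299 1.2673294 ]
```

View pics/crop3.png

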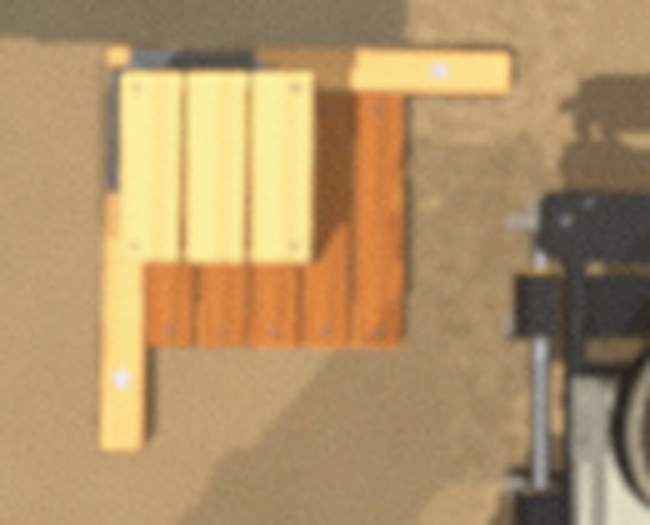

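The picture shows the skid flush against both battens: left edge at u≈146, far edge at v≈92. The arm is clear of it, so I'm handing in.

```bash
python3 -c "
from cell import arm
print(arm.sign_off())"
```

```text
the job is handed in; nothing more can be done
None
```

The crate's skid is parked snug and square against both battens with the arm clear of it, and the job was handed in at about 16 s; sign-off returned no verdict.

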